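# Roll the glazing bead home on a seedling cover

## Robot

A 6-joint arm with a two-finger parallel gripper is mounted at the origin on the work surface. World frame = base frame: x ahead of the robot, y to its left, z up, the work surface at z = 0. Lengths are in m, angles in rad, forces in N, time in s.
With the tool pointing down it reaches from about 0.375 to 0.75 m from the base axis. Payload 9 kg.
Tool frame: the origin (TCP) lies at the very end of the fingers, on their centre line; the grasp point (between the pads) lies 19 mm behind it; x points along the fingers, z is the direction in which the jaws open and shut, and the axes are right-handed (so a half turn about x gives the same grasp; the last joint's range is limited). The gripper opens to 85 mm and grips with 20 to 120 N. Pads are 22 mm wide; open, the fingers measure 114 mm over their backs; the gripper's body (76 mm by 85 mm) begins 54 mm behind the grasp point. The pads swing forward as they close: fully open they stand 13 mm farther back than shut.
Start: joints at [-1.466, 0.104, 0.097, 1.564, 0, 1.353], TCP at [0.19, -0.569, 0.231] pointing down, gripper open.
Joint ranges: [-2.99, 2.99], [-0.84, 1.86], [-1.1, 1.16], [-1.84, 2.11], [-1.51, 1.56], [-3.14, 3.14]. Speed limits (rad/s): [2.22, 2.22, 2.57, 3.14, 3.14, 3.14].

## Interface

Orientations are given as a rotation vector (axis times angle).
In Python, from bench import bot gives the robot as it stands.
- The arm moves only by the tool servo_tool, never from a script. Its argument "deltas" is a list of rows, each an object of numbers: "tx", "ty", "tz": the shift along the tool's x, y, z each as a share of 100 mm, from -1 to 1; "rx", "ry", "rz": the turn, a rotation vector about the tool's x, y, z each as a share of pi rad, from -1 to 1. In form: [{"tx": .., "ty": .., "tz": .., "rx": .., "ry": .., "rz": ..}, ...]. A call has 1 to 5 rows; each row is the pose to reach, as a shift and turn from the pose commanded when the call began, along the tool's axes at that moment, turning the shorter way round; what a row does not reach only later rows make up. A row lasts 1/12 s, in which the tool goes at most 41.7 mm and 7.16 degrees, less where a joint would pass 70% of its speed; a pose out of reach is approached as far as the arm can. A call with a number of a shift or a turn outside -1 to 1 is refused whole. A call with a gripper value outside its range is refused whole. "fingers" is the gripper's target within -1 to 1 (shut at 1, half-way at 0, fully open at -1), set as the call begins (left out, the last holds). The fingers move at their own pace and stop on an object; "grip_force" is the grip in N (left out, the last holds). Time passes only in rows, so rows that repeat a pose let the fingers close. It gives the time, the measured TCP pose, the force and the opening at its end, in the units of the state.
- bot.state(): the state, without advancing time (a new reading comes with each control period).
- bot.read_camera(name): name is "side" or "top" or "wrist"; returns a dict with "color" (400x640x3 uint8, red, green, blue), "mtx" (3x3 intrinsics, pixels), "D" ([k1, k2, p1, p2, k3] as OpenCV has them; the pictures are not rectified), "R" (3x3) and "t" (3): a world point X has camera coordinates R X + t. Camera axes: x right, y down, z forward; pixel columns grow to the right and rows downward; lengths in m; the calibration is good to about 2 mm. A picture is of the moment at which its call begins. There is no depth.
- bot.sign_off(): hands the job in, once; it reports no verdict.
The state is a dict: "time": time; "qpos": joint angles; "qd": joint speeds; "tau": joint torques, N m; "position": TCP position; "ee_rot": TCP orientation; "force": force on the tool from outside, world axes, zero at the start; "wrist_torque": the same for the moment, N m; "gripper_width": finger opening in m.
Only numpy, scipy, OpenCV 4.12 (cv2) and the standard library are available. Lean on these libraries where they do the work, as an engineer would, in place of code of your own. Each camera call takes 0.05 s, during which the arm holds its last target. There are 200 camera calls.

## Task

The last glazing bead of the seedling cover, the one along the edge nearest you, has been set in its groove but stands proud. Take the hand roller out of the tool block, bring its wheel down on one end of the bead and roll along to the other end, pressing firmly (2 to 2.5 kg) so that the whole bead goes fully home onto the rail; never press harder than 4 kg, or the bead cracks, and touch the cover with nothing but the roller. Then stand the roller back in its pocket in the block, let go, and leave the other things where they are.

Things in the scene. Friction and masses are not known exactly. Their poses are not given: they have to be found in the camera images.
- glazing_board: Plywood board 384 x 290 x 20 mm, fixed on the table, with the seedling cover (356 x 262 mm wooden frame, clear pane up) lying on it, held by low battens. Origin: its underside's centre; x from near to far edge, y along the near edge (robot's left when unturned), z up. A grey bead 12 mm wide, 6 mm thick lies on each of the cover's four rails; only the near one stands proud.
- bead_mid (a point): Middle of the near bead, along the board's y, 94 mm to -x of its centre: a stiff bead notched into nine 28 mm sections. z is the mean height of its top when home: 73 mm above the table, 6 mm above the rail. The cover lies on a pad of newspapers 5 to 25 mm thick: it and the bead really lie up to 10 mm higher or lower, sloping by up to 0.025 rad along the bead; no measured pose shows this.
- bead_end_left (a point): The +y end of the near bead (board's frame), 126 mm from its middle, at the mean height of its top when home. The nearest side bead is 9 mm beyond it. Each section has its own barb, needs 16 N straight down to move, goes down on its own, and stays where it is left. The seat under it is hard.
- bead_end_right (a point): The -y end of the near bead (board's frame), 126 mm from its middle, at the mean height of its top when home.
- bead1 (a joint): Height in m of the section at the -y end above its home position: 0 is home, about 0.003 to 0.0042 at the start. Its centre lies 112 mm to -y of the bead's middle.
- bead2 (a joint): The same for the next section, centre 84 mm to -y of the middle.
- bead3 (a joint): The same, centre 56 mm to -y of the middle.
- bead4 (a joint): The same, centre 28 mm to -y of the middle.
- bead5 (a joint): The same for the middle section.
- bead6 (a joint): The same, centre 28 mm to +y of the middle.
- bead7 (a joint): The same, centre 56 mm to +y of the middle.
- bead8 (a joint): The same, centre 84 mm to +y of the middle.
- bead9 (a joint): The same for the section at the +y end, centre 112 mm to +y of the middle.
- roller: The hand roller, about 0.28 kg, 136 mm tall, standing wheel down in the tool block's pocket at the start. Origin: the bottom of its wheel; z up along the handle, x along the wheel's axle; it rolls along y. From below: wheel in a steel fork (40 mm along the axle, 38 mm across, top at 53 mm), short ferrule, wooden grip.
- roller_grip (a point): Centre of the roller's wooden grip: a 22 x 22 mm square bar with rounded edges, faces along the roller's x and y, from 35 mm below to 38 mm above this point along z. Same axes as the roller. The bottom of the wheel lies 98 mm straight below.
- roller_axle (a point): The centre of the roller's rubber wheel: 38 mm in diameter, 32 mm wide, turning freely on its axle, 79 mm below the centre of the grip.
- roller_wheel (a joint): Turning angle of the wheel in the fork, rad; 0 at the start; 1 rad is 19 mm of rolling.
- tool_block: The wooden tool block, 166 x 84 mm and 62 mm high, fixed on the table. Origin: centre of its underside; z up, x along its length. The roller stands wheel down in a rectangular pocket at x = -45 mm, 44 mm along x (the axle's direction) by 42 mm along y, 52 mm deep, its mouth chamfered by 3 mm. A dibber and two plant labels stand up to 60 mm above the other end of the block.
- pocket (a point): Where the wheel's centre lies when the roller stands in the pocket: 29 mm above the table, 33 mm below the top of the block. The handle then stands up (it may lean by up to 0.13 rad along the block's y) with the centre of the grip 108 mm above the table.
- pot_stack_mid (a point): Bystander: a stack of black plastic plant pots, 100 mm across, 130 mm tall, this point on its axis 60 mm up. Leave it alone.
- clay_pot: Bystander: a terracotta pot of compost, 102 mm across and 95 mm tall; origin at the centre of its underside. Leave it alone.
- feed_bottle: Bystander: a white bottle of plant feed, 64 mm across and 170 mm tall; origin at the centre of its underside. Leave it alone.
There are look-alikes about, which are no part of the job. Several things have the shape of the tool_block; the one meant has the colours described above.

How it is judged:
On the way, in this order (a step that is already met when the one before it is completed fails the run):
1. the roller is lifted out of its pocket (z of roller_axle in the frame of tool_block above 0.085 m), for 0.1 s.
2. the roller rolls along the bead, pressing on it: the wheel has turned 4 rad (76 mm) either way while bearing on the cover ((value of joint roller_wheel above 4 rad or value of joint roller_wheel below -4 rad) and contact force between roller and glazing_board above 3 N).
3. every section of the bead is home (value of joint each of bead1, bead2, bead3, bead4, bead5, bead6, bead7, bead8, bead9 below 0.0015 m), for 0.2 s.
At the end, for the whole second after the job is handed in: All nine sections of the near bead are within 1.5 mm of home, and the roller stands at rest in its pocket, wheel down: wheel centre within 9 mm of its place there, handle within 0.25 rad of upright, released (all of step 3 and distance between roller_axle and pocket below 0.009 m and angle between roller_grip's own z axis and vertical below 0.25 rad and linear speed of roller below 0.02 m/s); the robot touches nothing.
It fails at once if the roller presses on the cover with more than 40 N (contact force between roller and glazing_board above 40 N).
It fails at once if the robot itself pushes on the cover or its bead (contact force between any of the fingers, the arm and glazing_board above 2 N).
It fails at once if a bystander is moved by more than 25 mm (distance of any of pot_stack_mid, clay_pot, feed_bottle from where it was at the start of the episode above 0.025 m).
It also fails if it takes over 64 s, if anything falls off the work surface, if the arm or the gripper's body presses on something with over 40 N, if the wrist force passes 120 N, or if a joint passes its speed limit or range.

## Working session

There is one attempt and no reset: what is moved stays moved. The work goes in short steps, Python scripts to look and compute and a tool call to move; the robot and the scene stay as the last step left them, time stands still between calls to the robot, and variables do not carry over. Pictures are saved under pics/ and viewed, about 8 in all and at most 12, crops included, and the job is handed in when it is done.

Besides the shell and the picture viewer there is one more tool, called after "Emit:" in YAML: its name, and indented under it one key for each argument. servo_tool: Moves the arm, as the interface text tells. Its arguments: {"type":"object","properties":{"deltas":{"type":"array","items":{"type":"object","properties":{"tx":{"type":"number"},"ty":{"type":"number"},"tz":{"type":"number"},"rx":{"type":"number"},"ry":{"type":"number"},"rz":{"type":"number"}}}},"fingers":{"type":"number"},"grip_force":{"type":"number"}},"required":["deltas"]}

```bash
mkdir -p pics; cat > h.py <<'E'
import numpy as np, cv2
from bench import bot
from scipy.spatial.transform import Rotation as Ro
def shot(n,f=None):
    c=bot.read_camera(n)
    if f: cv2.imwrite('pics/'+f,c['color'][:,:,::-1]); np.savez('pics/'+f+'.npz',**c)
    return c
def load(f): return dict(np.load('pics/'+f+'.npz'))
def ray(c,uv):
    p=cv2.undistortPoints(np.array([[uv]],float),c['mtx'],c['D'])[0,0]
    d=c['R'].T@np.array([p[0],p[1],1]); return -c['R'].T@c['t'], d/np.linalg.norm(d)
def onz(c,uv,z):
    o,d=ray(c,uv); return o+d*(z-o[2])/d[2]
def tri(c1,u1,c2,u2):
    o1,d1=ray(c1,u1);o2,d2=ray(c2,u2)
    s=np.linalg.lstsq(np.c_[d1,-d2],o2-o1,rcond=None)[0]
    a,b=o1+s[0]*d1,o2+s[1]*d2; return (a+b)/2,np.linalg.norm(a-b)
def proj(c,X):
    return cv2.projectPoints(np.array(X,float).reshape(-1,1,3),cv2.Rodrigues(c['R'])[0],c['t'],c['mtx'],c['D'])[0][:,0]
E
python3 - <<'E'
from h import *
s=bot.state(); print(s)
for n in ('top','side'):
    c=shot(n,n+'1.png'); print(n,-c['R'].T@c['t'])
E
```

```text
{'time': 0.0, 'qpos': array([-1.46570761e+00,  1.04702913e-01,  9.64422613e-02,  1.56390866e+00,
        1.84840077e-05,  1.35310236e+00]), 'qd': array([-0.0006318 ,  0.00049051,  0.00049855,  0.00121896,  0.00028966,
        0.0018155 ]), 'tau': array([-3.13088662e-03, -5.56931591e+01,  5.03647542e+01,  1.69455522e-02,
       -4.11645742e-04, -1.21007810e-05]), 'position': array([ 0.19030481, -0.56865545,  0.23050535]), 'ee_rot': array([ 0.96920019,  1.3457113 , -0.96748281]), 'force': array([-1.05526438, -0.15592889, -0.29451742]), 'wrist_torque': array([ 0.01484628, -0.02777968,  0.01835791]), 'gripper_width': 0.08555454242060222}
top [ 0.19168538 -0.0041808   1.41400853]
side [ 0.12754447 -0.76411485  1.19798638]
```

View pics/top1.png

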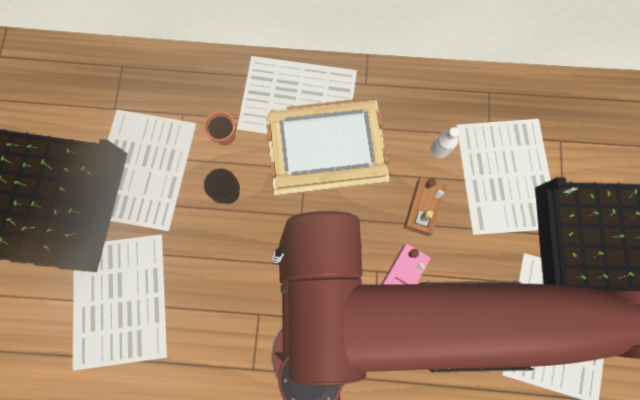

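View pics/side1.png

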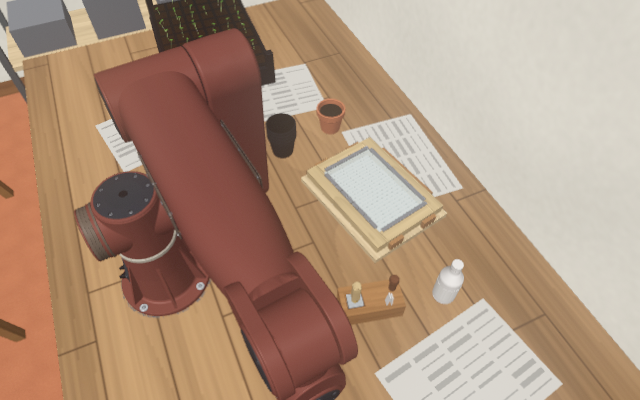

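The top view shows the board at about (328,145), the wooden tool block at about (426,206), with the roller near (424,218), and a pink look-alike at (405,265). The side view shows the block at about (370,300) and the roller at (355,293). I'll enlarge these.

```bash
python3 - <<'E'
from h import *
t=cv2.imread('pics/top1.png');s=cv2.imread('pics/side1.png')
a=cv2.resize(t[165:245,390:460],None,fx=5,fy=5,interpolation=2)  #350x400
b=cv2.resize(s[265:335,325:415],None,fx=5,fy=5,interpolation=2) #450x350
c=np.zeros((600,800,3),np.uint8); c[:400,:350]=a; c[:350,350:800]=b
d=t[92:200,260:396]; d=cv2.resize(d,None,fx=1.8,fy=1.8,interpolation=2); c[400:400+d.shape[0],:d.shape[1]]=d[:200]
e=s[130:270,295:455]; e=cv2.resize(e,None,fx=1.7,fy=1.7,interpolation=2); c[355:355+e.shape[0],400:400+e.shape[1]]=e[:245]
cv2.imwrite('pics/z.png',c)
E
```

```text
(no output)
```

View pics/z.png

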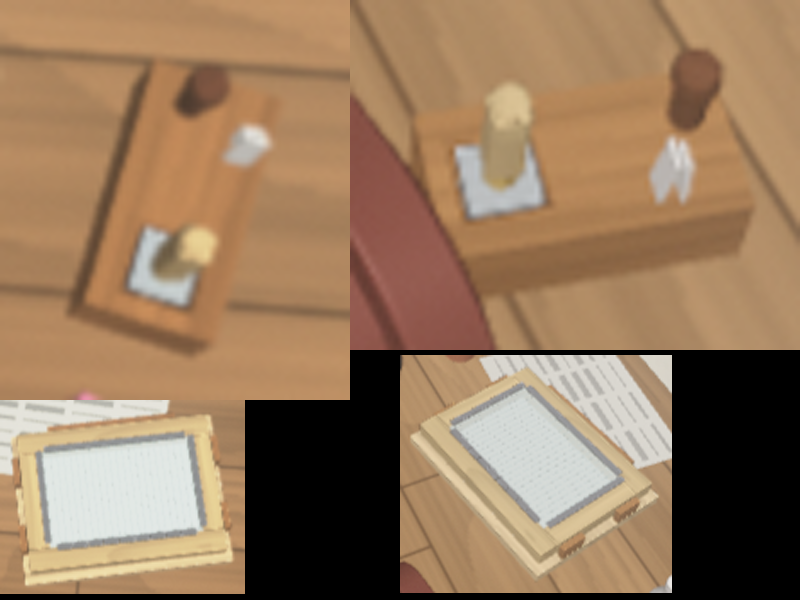

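```bash
python3 - <<'E'
from h import *
t=load('top1.png');s=load('side1.png')
T=lambda x,y:(390+x/5,165+y/5); S=lambda x,y:(325+(x-350)/5,265+y/5)
for n,a,b in [('fork',T(165,267),S(500,180)),('griptop',T(199,246),S(510,103)),('dib',T(208,84),S(695,65))]:
    print(n,*tri(t,a,s,b))
for p in [(85,303),(150,62),(278,98),(210,340)]: print('blk top z.062',onz(t,T(*p),.062).round(4))
for p in [(415,115),(735,70),(750,208),(470,255)]: print('blk side',onz(s,S(*p),.062).round(4))
# grey bead mask
for n,c in (('top',t),('side',s)):
    hsv=cv2.cvtColor(c['color'],cv2.COLOR_RGB2HSV)
    m=((hsv[...,2]<165)&(hsv[...,2]>90)&(hsv[...,1]<60)).astype(np.uint8)
    x0,x1,y0,y1=(260,396,92,200) if n=='top' else (295,455,130,270)
    k=np.zeros_like(m);k[y0:y1,x0:x1]=m[y0:y1,x0:x1]
    k=cv2.morphologyEx(k,cv2.MORPH_CLOSE,np.ones((3,3)))
    cs,_=cv2.findContours(k,0,1); q=max(cs,key=cv2.contourArea)
    ap=cv2.approxPolyDP(cv2.convexHull(q),4,True)[:,0]
    for u in ap: print(n,u,onz(c,u,.073).round(4))
E
```

```text
fork [ 0.44266301 -0.31506235  0.05376174] 3.0372632587961234e-05
griptop [ 0.44115524 -0.31462973  0.14236496] 0.0014454697142122078
dib [ 0.54680479 -0.3241069   0.11694155] 1.8791992242032062e-05
blk top z.062 [ 0.4145 -0.264   0.062 ]
blk top z.062 [ 0.5736 -0.3005  0.062 ]
blk top z.062 [ 0.5559 -0.3821  0.062 ]
blk top z.062 [ 0.3972 -0.342   0.062 ]
blk side [ 0.4161 -0.2657  0.062 ]
blk side [ 0.5864 -0.3134  0.062 ]
blk side [ 0.5523 -0.3867  0.062 ]
blk side [ 0.4071 -0.3493  0.062 ]
top [361 110] [ 0.7858 -0.0985  0.073 ]
top [285 120] [0.7322 0.1483 0.073 ]
side [364 147] [0.7171 0.1579 0.073 ]
side [373 149] [0.74   0.1376 0.073 ]
side [426 203] [ 0.7793 -0.1254  0.073 ]
side [383 231] [ 0.6111 -0.1607  0.073 ]
side [374 228] [ 0.5924 -0.1408  0.073 ]
side [324 175] [0.545  0.1019 0.073 ]
side [327 167] [0.5679 0.1285 0.073 ]
```

```bash
cat >> h.py <<'E'
def plan(pos,yaw):
    """shares of travel (tool axes) from the measured pose to TCP pos, tool down, tool z (jaws) at yaw or yaw+pi"""
    s=bot.state(); R0=Ro.from_rotvec(s['ee_rot']); best=None
    for k in (0,np.pi):
        z=np.array([np.cos(yaw+k),np.sin(yaw+k),0]); x=np.array([0,0,-1.])
        Rt=Ro.from_matrix(np.c_[x,np.cross(z,x),z]); r=(R0.inv()*Rt).as_rotvec()
        if best is None or np.linalg.norm(r)<np.linalg.norm(best): best=r
    d=R0.inv().apply(np.array(pos)-s['position'])
    print('t',(d/.1).round(3),'r',(best/np.pi).round(4)); print('axes(cols)\n',R0.as_matrix().round(3))
E
python3 - <<'E'
from h import *
print(np.rad2deg([np.arctan2(-.0365,.1591),np.arctan2(-.0401,.1587)]))
plan((.4415,-.314,.22),np.deg2rad(90-13.6))
E
```

```text
[-12.92095158 -14.18056503]
t [ 0.109  3.19  -1.618] r [ 0.1783 -0.0004  0.    ]
axes(cols)
 [[-0.     0.948  0.317]
 [ 0.001  0.317 -0.948]
 [-1.     0.    -0.001]]
```

Emit:
servo_tool:
  deltas:
    - {"tx":0,"ty":1,"tz":-0.54}
    - {"tx":0,"ty":1,"tz":-0.54}
    - {"tx":0,"ty":1,"tz":-0.54}
    - {"tx":0,"ty":1,"tz":-0.54}
  fingers: -1

```text
invalid input
```

Emit:
servo_tool:
  deltas:
    - {"tx":0,"ty":1,"tz":-0.54}
    - {"tx":0,"ty":1,"tz":-0.54}
    - {"tx":0,"ty":1,"tz":-0.54}
    - {"tx":0,"ty":1,"tz":-0.54}

```text
invalid input
```

Emit:
servo_tool:
  deltas:
    - {"tx":0.1,"ty":1,"tz":-0.54,"rx":0.178}
    - {"tx":0.1,"ty":1,"tz":-0.54,"rx":0.178}
    - {"tx":0.1,"ty":1,"tz":-0.54,"rx":0.178}
    - {"tx":0.1,"ty":1,"tz":-0.54,"rx":0.178}
    - {"tx":0.1,"ty":1,"tz":-0.54,"rx":0.178}

```text
invalid input
```

```bash
python3 - <<'E'
from h import *
c=shot('wrist','w1.png'); print(-c['R'].T@c['t']); a=shot('top','top2.png')
plan((.4415,-.314,.09),np.deg2rad(90-13.6)); print(bot.state()['time'],bot.state()['position'])
z=np.zeros((600,800,3),np.uint8); z[:400,:640]=c['color'][:,:,::-1]
d=cv2.resize(a['color'][92:200,250:480,::-1],None,fx=1.8,fy=1.8); z[403:403+d.shape[0],:d.shape[1]]=d
cv2.imwrite('pics/z2.png',z)
E
```

```text
[ 0.26075652 -0.54521865  0.37227002]
t [ 1.41   3.19  -1.619] r [ 0.1783 -0.0002  0.    ]
axes(cols)
 [[-0.     0.948  0.317]
 [ 0.001  0.317 -0.948]
 [-1.     0.    -0.001]]
0.2 [ 0.19031557 -0.56881997  0.23085164]
```

View pics/z2.png

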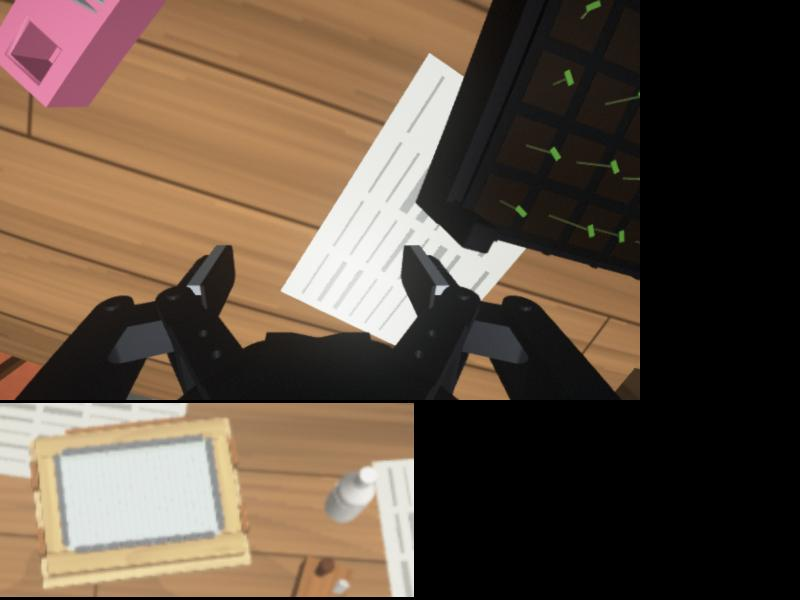

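The moves were refused, so the arm is still at its start pose. The wrist view shows the pink look-alike at top left and the seedling tray on the right. I'll retry with every key given.

Emit:
servo_tool:
  deltas:
    - {"tx":0.0,"ty":1.0,"tz":-0.54,"rx":0.0,"ry":0.0,"rz":0.0}
    - {"tx":0.0,"ty":1.0,"tz":-0.54,"rx":0.0,"ry":0.0,"rz":0.0}
    - {"tx":0.0,"ty":1.0,"tz":-0.54,"rx":0.0,"ry":0.0,"rz":0.0}
    - {"tx":0.0,"ty":1.0,"tz":-0.54,"rx":0.0,"ry":0.0,"rz":0.0}
  fingers: -1

```text
time: 0.53
position: [0.2713, -0.4825, 0.2317]
ee_rot: [0.966, 1.346, -0.964]
force: [0.0, 0.1, -0.8]
gripper_width: 0.0854
```

Emit:
servo_tool:
  deltas:
    - {"tx":0.0,"ty":1.0,"tz":-0.54,"rx":0.0,"ry":0.0,"rz":0.0}
    - {"tx":0.0,"ty":1.0,"tz":-0.54,"rx":0.0,"ry":0.0,"rz":0.0}
    - {"tx":0.0,"ty":1.0,"tz":-0.54,"rx":0.0,"ry":0.0,"rz":0.0}
    - {"tx":0.0,"ty":1.0,"tz":-0.54,"rx":0.0,"ry":0.0,"rz":0.0}

```text
time: 0.87
position: [0.3486, -0.3996, 0.2316]
ee_rot: [0.966, 1.346, -0.964]
force: [-0.3, -0.3, 0.1]
gripper_width: 0.0856
```

Emit:
servo_tool:
  deltas:
    - {"tx":0.05,"ty":1.0,"tz":-0.54,"rx":0.178,"ry":0.0,"rz":0.0}
    - {"tx":0.05,"ty":1.0,"tz":-0.54,"rx":0.178,"ry":0.0,"rz":0.0}
    - {"tx":0.05,"ty":1.0,"tz":-0.54,"rx":0.178,"ry":0.0,"rz":0.0}
    - {"tx":0.05,"ty":1.0,"tz":-0.54,"rx":0.178,"ry":0.0,"rz":0.0}
    - {"tx":0.05,"ty":1.0,"tz":-0.54,"rx":0.178,"ry":0.0,"rz":0.0}

```text
time: 1.28
position: [0.4246, -0.3187, 0.2261]
ee_rot: [1.384, 1.086, -1.384]
force: [-0.0, -0.6, -0.5]
gripper_width: 0.086
```

```bash
python3 - <<'E'
from h import *
c=shot('wrist','w2.png'); print(-c['R'].T@c['t']); a=shot('top','top2.png')
plan((.4415,-.314,.09),np.deg2rad(90-13.6)); print(bot.state()['time'],bot.state()['position'])
z=np.zeros((600,800,3),np.uint8); z[:400,:640]=c['color'][:,:,::-1]
d=cv2.resize(a['color'][92:200,250:480,::-1],None,fx=1.8,fy=1.8); z[403:403+d.shape[0],:d.shape[1]]=d
cv2.imwrite('pics/z2.png',z)
E
```

```text
[ 0.49676444 -0.33637234  0.36774141]
t [ 1.361  0.16  -0.101] r [0.0001 0.     0.0001]
axes(cols)
 [[-0.     0.972 -0.235]
 [-0.    -0.235 -0.972]
 [-1.    -0.     0.   ]]
1.3833 [ 0.42364513 -0.32005631  0.22613039]
```

View pics/z2.png

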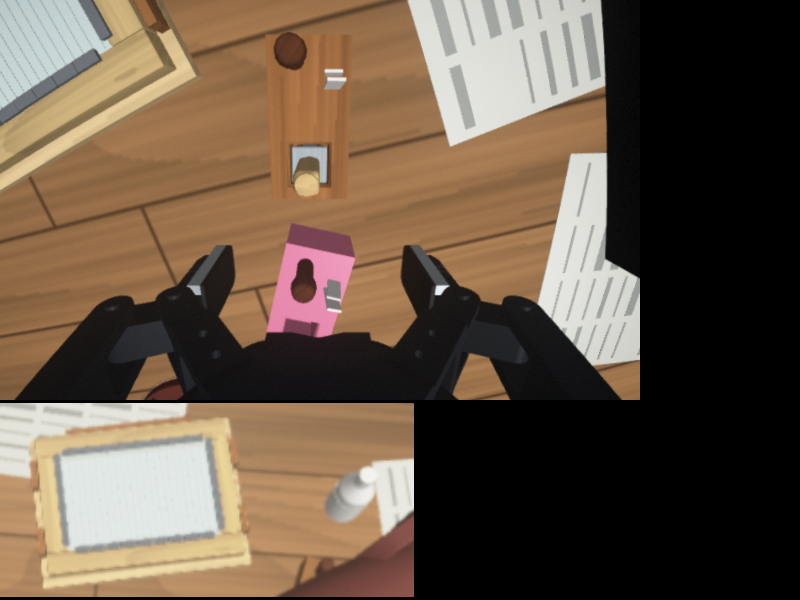

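The wrist view shows the block square to the gripper, the grip top at about (306,184), and the pocket spanning about x 291–328, y 145–185. The labels and dibber are at the far end, and the pink block is near.

```bash
python3 - <<'E'
from h import *
c=load('w2.png')
print('gt',onz(c,(306,184),.146).round(4),'base',onz(c,(310,166),.075).round(4))
P=[onz(c,u,.062) for u in ((267,35),(351,35),(349,198),(273,198))]
for p in P: print(p.round(4))
P=np.array(P); e=(P[0]+P[1]-P[2]-P[3])/2; ctr=P.mean(0); u=e/np.linalg.norm(e)
print('len',np.linalg.norm(e),'wid',np.linalg.norm((P[0]+P[3]-P[1]-P[2])/2),'yaw',np.rad2deg(np.arctan2(e[1],e[0])),'ctr',ctr,'pocket',ctr-.045*u)
t=load('top2.png');hsv=cv2.cvtColor(t['color'],cv2.COLOR_RGB2HSV)
# bead: dark grey pixels in the cover
m=((hsv[...,2]<170)&(hsv[...,1]<70)).astype(np.uint8); k=np.zeros_like(m); k[110:175,276:378]=m[110:175,276:378]
n,l,st,_=cv2.connectedComponentsWithStats(k); print(st[1:][st[1:,4]>20])
j=1+np.argmax(st[1:,4]); ys,xs=np.nonzero(l==j)
# near bead: lower-most grey band per column
pts=[(x,ys[(xs==x)&(ys>ys[xs==x].max()-4)].mean()) for x in range(298,350,2) if (xs==x).any() and ys[xs==x].max()>150]
W=np.array([onz(t,p,.076) for p in pts]); print(len(W)); f=np.polyfit(W[:,1],W[:,0],1); print('x=',f,'resid',np.std(W[:,0]-np.polyval(f,W[:,1])))
w=c;
for p in ((0,0),): pass
E
```

```text
gt [ 0.4421 -0.3138  0.146 ] base [ 0.4422 -0.3154  0.075 ]
[ 0.5741 -0.3057  0.062 ]
[ 0.5548 -0.3842  0.062 ]
[ 0.3944 -0.3478  0.062 ]
[ 0.4146 -0.2656  0.062 ]
len 0.1644613990381678 wid 0.08274452440565618 yaw -13.45914895991858 ctr [ 0.48449633 -0.3257974   0.062     ] pocket [ 0.4407322  -0.31532356  0.062     ]
[[285 110  78  11 241]
 [364 112  11  50 175]
 [280 121   8  50 135]
 [292 164  77  11 219]]
0Traceback (most recent call last):
  File "<stdin>", line 15, in <module>
IndexError: too many indices for array: array is 1-dimensional, but 2 were indexed
```

Emit:
servo_tool:
  deltas:
    - {"tx":0.0,"ty":0.16,"tz":-0.1,"rx":0.0,"ry":0.0,"rz":0.0}
    - {"tx":0.4,"ty":0.16,"tz":-0.1,"rx":0.0,"ry":0.0,"rz":0.0}
    - {"tx":0.7,"ty":0.16,"tz":-0.1,"rx":0.0,"ry":0.0,"rz":0.0}
    - {"tx":0.95,"ty":0.16,"tz":-0.1,"rx":0.0,"ry":0.0,"rz":0.0}
    - {"tx":0.95,"ty":0.16,"tz":-0.1,"rx":0.0,"ry":0.0,"rz":0.0}

```text
time: 1.8
position: [0.4389, -0.3125, 0.1257]
ee_rot: [1.381, 1.098, -1.382]
force: [-0.9, 0.6, -1.1]
gripper_width: 0.0856
```

Emit:
servo_tool:
  deltas:
    - {"tx":0.2,"ty":0.0,"tz":0.0,"rx":0.0,"ry":0.0,"rz":0.0}
    - {"tx":0.38,"ty":0.0,"tz":0.0,"rx":0.0,"ry":0.0,"rz":0.0}
    - {"tx":0.38,"ty":0.0,"tz":0.0,"rx":0.0,"ry":0.0,"rz":0.0}
    - {"tx":0.38,"ty":0.0,"tz":0.0,"rx":0.0,"ry":0.0,"rz":0.0}

```text
time: 2.13
position: [0.441, -0.3146, 0.0941]
ee_rot: [1.38, 1.089, -1.381]
force: [0.4, 0.0, 1.1]
gripper_width: 0.0852
```

Emit:
servo_tool:
  deltas:
    - {"tx":0.0,"ty":0.0,"tz":0.0,"rx":0.0,"ry":0.0,"rz":0.0}
    - {"tx":0.0,"ty":0.0,"tz":0.0,"rx":0.0,"ry":0.0,"rz":0.0}
    - {"tx":0.0,"ty":0.0,"tz":0.0,"rx":0.0,"ry":0.0,"rz":0.0}
    - {"tx":0.0,"ty":0.0,"tz":0.0,"rx":0.0,"ry":0.0,"rz":0.0}
    - {"tx":0.0,"ty":0.0,"tz":0.0,"rx":0.0,"ry":0.0,"rz":0.0}
  fingers: 1
  grip_force: 80

```text
time: 2.55
position: [0.4416, -0.3145, 0.0939]
ee_rot: [1.381, 1.087, -1.381]
force: [0.0, -0.6, -0.2]
gripper_width: 0.0256
```

```bash
python3 - <<'E'
from h import *
s=bot.state(); print(s['time'],s['position'],s['force'],s['wrist_torque'],s['gripper_width'])
t=load('top2.png');hsv=cv2.cvtColor(t['color'],cv2.COLOR_RGB2HSV)
m=((hsv[...,2]<170)&(hsv[...,1]<70)).astype(np.uint8); k=np.zeros_like(m); k[110:175,276:378]=m[110:175,276:378]
n,l,st,_=cv2.connectedComponentsWithStats(k)
for b in np.argwhere(st[:,4]>100)[1:,0]:
    ys,xs=np.nonzero(l==b); (cx,cy),wh,a=cv2.minAreaRect(np.c_[xs,ys].astype(np.float32))
    W=np.array([onz(t,(x,y),.074)[:2] for x,y in zip(xs,ys)]); c0=W.mean(0); v=np.linalg.svd(W-c0)[2][0]
    q=(W-c0)@v; print('ctr',c0.round(4),'dir',np.rad2deg(np.arctan2(v[1],v[0])).round(2),'len',np.ptp(q).round(4),'ends',(c0+v*q.min()).round(4),(c0+v*q.max()).round(4))
E
```

```text
2.55 [ 0.44156328 -0.31452743  0.09392037] [ 0.03056931 -0.60964961 -0.15360691] [0.01241126 0.00964409 0.04066422] 0.025566463596596332
ctr [0.7587 0.0252] dir -79.21 len 0.2546 ends [0.7352 0.1488] [ 0.7829 -0.1013]
ctr [ 0.696  -0.1285] dir -168.74 len 0.1699 ends [ 0.7797 -0.1118] [ 0.6131 -0.145 ]
ctr [0.6432 0.1446] dir -168.68 len 0.1685 ends [0.7276 0.1615] [0.5624 0.1284]
ctr [ 0.5765 -0.0114] dir 101.15 len 0.2455 ends [ 0.6002 -0.1314] [0.5527 0.1094]
```

Emit:
servo_tool:
  deltas:
    - {"tx":0.0,"ty":0.0,"tz":0.0,"rx":0.0,"ry":0.0,"rz":0.0}
    - {"tx":0.0,"ty":0.0,"tz":0.0,"rx":0.0,"ry":0.0,"rz":0.0}
    - {"tx":0.0,"ty":0.0,"tz":0.0,"rx":0.0,"ry":0.0,"rz":0.0}
    - {"tx":0.0,"ty":0.0,"tz":0.0,"rx":0.0,"ry":0.0,"rz":0.0}

```text
time: 2.88
position: [0.4416, -0.3146, 0.0939]
ee_rot: [1.381, 1.087, -1.381]
force: [0.1, 0.5, 4.1]
gripper_width: 0.0213
```

Emit:
servo_tool:
  deltas:
    - {"tx":-0.1,"ty":0.0,"tz":0.0,"rx":0.0,"ry":0.0,"rz":0.0}
    - {"tx":-0.3,"ty":0.0,"tz":0.0,"rx":0.0,"ry":0.0,"rz":0.0}
    - {"tx":-0.6,"ty":0.0,"tz":0.0,"rx":0.0,"ry":0.0,"rz":0.0}
    - {"tx":-1.0,"ty":0.0,"tz":0.0,"rx":0.0,"ry":0.0,"rz":0.0}
    - {"tx":-1.0,"ty":0.0,"tz":0.0,"rx":0.0,"ry":0.0,"rz":0.0}

```text
time: 3.3
position: [0.4431, -0.3161, 0.2011]
ee_rot: [1.379, 1.079, -1.379]
force: [0.8, -1.4, -1.3]
gripper_width: 0.0213
```

```bash
python3 - <<'E'
from h import *
s=bot.state(); print(s['time'],s['position'],s['force'],s['wrist_torque'],s['gripper_width'])
m=np.array([.5758,-.0108]); a=np.deg2rad(11.2); y=np.array([-np.sin(a),np.cos(a)])
plan([*(m-.115*y),.2],a+np.pi/2)
E
```

```text
3.3 [ 0.44308285 -0.31614773  0.20106069] [ 0.81638995 -1.36773403 -1.34376081] [-0.15035123 -0.07228569  0.03378143] 0.021253441301577462
t [ 0.007  1.057 -2.235] r [-0.1374  0.0021 -0.0019]
axes(cols)
 [[ 0.006  0.972 -0.234]
 [-0.007 -0.234 -0.972]
 [-1.     0.007  0.005]]
```

Emit:
servo_tool:
  deltas:
    - {"tx":-0.06,"ty":0.5,"tz":-1.0,"rx":0.0,"ry":0.0,"rz":0.0}
    - {"tx":-0.06,"ty":0.5,"tz":-1.0,"rx":0.0,"ry":0.0,"rz":0.0}
    - {"tx":-0.06,"ty":0.5,"tz":-1.0,"rx":0.0,"ry":0.0,"rz":0.0}
    - {"tx":-0.06,"ty":0.5,"tz":-1.0,"rx":0.0,"ry":0.0,"rz":0.0}

```text
time: 3.63
position: [0.5158, -0.2247, 0.1996]
ee_rot: [1.38, 1.091, -1.377]
force: [-0.2, 0.3, -3.1]
gripper_width: 0.0209
```

Emit:
servo_tool:
  deltas:
    - {"tx":0.0,"ty":0.57,"tz":-1.0,"rx":-0.137,"ry":0.0,"rz":0.0}
    - {"tx":0.0,"ty":0.57,"tz":-1.0,"rx":-0.137,"ry":0.0,"rz":0.0}
    - {"tx":0.0,"ty":0.57,"tz":-1.0,"rx":-0.137,"ry":0.0,"rz":0.0}
    - {"tx":0.0,"ty":0.57,"tz":-1.0,"rx":-0.137,"ry":0.0,"rz":0.0}
    - {"tx":0.0,"ty":0.57,"tz":-1.0,"rx":-0.137,"ry":0.0,"rz":0.0}

```text
time: 4.05
position: [0.5926, -0.1434, 0.1987]
ee_rot: [1.061, 1.298, -1.062]
force: [-0.9, -0.3, -4.0]
gripper_width: 0.021
```

```bash
python3 - <<'E'
from h import *
c=shot('wrist','w3.png');d=shot('side','side3.png')
s=bot.state(); print(s['time'],s['position'],s['force'],s['wrist_torque'],s['gripper_width'])
m=np.array([.5758,-.0108]); a=np.deg2rad(11.2); y=np.array([-np.sin(a),np.cos(a)])
plan([*(m-.115*y),.18],a+np.pi/2)
z=np.zeros((600,800,3),np.uint8); z[:400,:640]=c['color'][:,:,::-1]
e=d['color'][130:270,290:450,::-1]; e=cv2.resize(e,None,fx=1.42,fy=1.42); z[400:400+e.shape[0],:e.shape[1]]=e[:200]
cv2.imwrite('pics/z3.png',z)
E
```

```text
4.15 [ 0.59178973 -0.14505354  0.19893684] [-0.57881863  0.13689178 -3.03748724] [-0.03133425 -0.02124984  0.02161187] 0.021155269384978456
t [ 0.189  0.103 -0.198] r [-0.0012 -0.0001  0.0003]
axes(cols)
 [[-0.001  0.982  0.191]
 [ 0.     0.191 -0.982]
 [-1.    -0.001 -0.   ]]
```

View pics/z3.png

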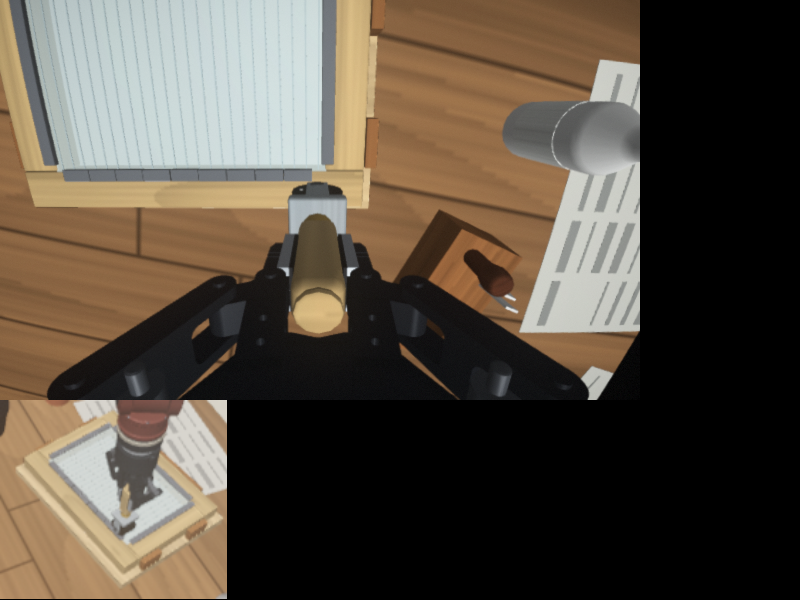

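The roller is held upright at about (318,250). The bead lies horizontally at row 175, from col 64 to 312, so the yaw is right.

```bash
python3 - <<'E'
from h import *
c=load('w3.png')
hsv=cv2.cvtColor(c['color'],cv2.COLOR_RGB2HSV); col=c['color'][165:186,:,:].astype(int)
for x in (80,150,200,270,300):
    v=hsv[160:190,x]; g=np.nonzero((v[:,1]<70)&(v[:,2]<150))[0]+160; print(x,g.min(),g.max())
row=hsv[175]; g=np.nonzero((row[:,1]<70)&(row[:,2]<150))[0]; g=g[(g>40)&(g<330)]; print(g.min(),g.max())
for z in (.067,.077,.087):
    a,b=onz(c,(g.min(),175),z),onz(c,(g.max(),175),z); print(z,a.round(4),b.round(4),np.linalg.norm(a-b).round(4),'mid',((a+b)/2).round(4),np.rad2deg(np.arctan2(*(a-b)[1::-1])).round(2))
E
```

```text
80 169 181
150 169 180
200 169 181
270 169 180
300 169 189
63 311
0.067 [0.5536 0.111  0.067 ] [ 0.6022 -0.1352  0.067 ] 0.251 mid [ 0.5779 -0.0121  0.067 ] 101.16
0.077 [0.5577 0.1022 0.077 ] [ 0.6045 -0.135   0.077 ] 0.2418 mid [ 0.5811 -0.0164  0.077 ] 101.16
0.087 [0.5618 0.0935 0.087 ] [ 0.6068 -0.1347  0.087 ] 0.2326 mid [ 0.5843 -0.0206  0.087 ] 101.16
```

Emit:
servo_tool:
  deltas:
    - {"tx":0.0,"ty":0.12,"tz":-0.18,"rx":0.0,"ry":0.0,"rz":0.0}
    - {"tx":0.15,"ty":0.12,"tz":-0.18,"rx":0.0,"ry":0.0,"rz":0.0}
    - {"tx":0.27,"ty":0.12,"tz":-0.18,"rx":0.0,"ry":0.0,"rz":0.0}
    - {"tx":0.27,"ty":0.12,"tz":-0.18,"rx":0.0,"ry":0.0,"rz":0.0}
    - {"tx":0.27,"ty":0.12,"tz":-0.18,"rx":0.0,"ry":0.0,"rz":0.0}

```text
time: 4.57
position: [0.5993, -0.1256, 0.1713]
ee_rot: [1.066, 1.296, -1.068]
force: [-0.7, -0.8, -2.9]
gripper_width: 0.0208
```

Emit:
servo_tool:
  deltas:
    - {"tx":0.02,"ty":0.0,"tz":0.0,"rx":0.0,"ry":0.0,"rz":0.0}
    - {"tx":0.04,"ty":0.0,"tz":0.0,"rx":0.0,"ry":0.0,"rz":0.0}
    - {"tx":0.05,"ty":0.0,"tz":0.0,"rx":0.0,"ry":0.0,"rz":0.0}
    - {"tx":0.05,"ty":0.0,"tz":0.0,"rx":0.0,"ry":0.0,"rz":0.0}

```text
time: 4.9
position: [0.6005, -0.1251, 0.1674]
ee_rot: [1.065, 1.294, -1.065]
force: [0.1, -0.0, -2.9]
gripper_width: 0.0208
```

Emit:
servo_tool:
  deltas:
    - {"tx":0.02,"ty":0.0,"tz":0.0,"rx":0.0,"ry":0.0,"rz":0.0}
    - {"tx":0.04,"ty":0.0,"tz":0.0,"rx":0.0,"ry":0.0,"rz":0.0}
    - {"tx":0.04,"ty":0.0,"tz":0.0,"rx":0.0,"ry":0.0,"rz":0.0}

```text
time: 5.15
position: [0.6004, -0.1248, 0.1628]
ee_rot: [1.065, 1.295, -1.065]
force: [-0.2, -0.8, -3.7]
gripper_width: 0.0212
```

Emit:
servo_tool:
  deltas:
    - {"tx":0.02,"ty":0.0,"tz":0.0,"rx":0.0,"ry":0.0,"rz":0.0}
    - {"tx":0.03,"ty":0.0,"tz":0.0,"rx":0.0,"ry":0.0,"rz":0.0}
    - {"tx":0.03,"ty":0.0,"tz":0.0,"rx":0.0,"ry":0.0,"rz":0.0}

```text
time: 5.4
position: [0.6004, -0.1248, 0.1599]
ee_rot: [1.065, 1.295, -1.065]
force: [-0.2, -0.4, -3.1]
gripper_width: 0.0211
```

Emit:
servo_tool:
  deltas:
    - {"tx":0.02,"ty":0.0,"tz":0.0,"rx":0.0,"ry":0.0,"rz":0.0}
    - {"tx":0.03,"ty":0.0,"tz":0.0,"rx":0.0,"ry":0.0,"rz":0.0}
    - {"tx":0.03,"ty":0.0,"tz":0.0,"rx":0.0,"ry":0.0,"rz":0.0}

```text
time: 5.65
position: [0.6004, -0.1248, 0.157]
ee_rot: [1.065, 1.295, -1.065]
force: [-0.5, -0.1, -3.4]
gripper_width: 0.0211
```

Emit:
servo_tool:
  deltas:
    - {"tx":0.02,"ty":0.0,"tz":0.0,"rx":0.0,"ry":0.0,"rz":0.0}
    - {"tx":0.03,"ty":0.0,"tz":0.0,"rx":0.0,"ry":0.0,"rz":0.0}
    - {"tx":0.03,"ty":0.0,"tz":0.0,"rx":0.0,"ry":0.0,"rz":0.0}

```text
time: 5.9
position: [0.6004, -0.1249, 0.1539]
ee_rot: [1.065, 1.295, -1.065]
force: [-0.2, 0.3, -3.6]
gripper_width: 0.0217
```

Emit:
servo_tool:
  deltas:
    - {"tx":0.01,"ty":0.0,"tz":0.0,"rx":0.0,"ry":0.0,"rz":0.0}
    - {"tx":0.02,"ty":0.0,"tz":0.0,"rx":0.0,"ry":0.0,"rz":0.0}
    - {"tx":0.02,"ty":0.0,"tz":0.0,"rx":0.0,"ry":0.0,"rz":0.0}

```text
time: 6.15
position: [0.6005, -0.1249, 0.1521]
ee_rot: [1.065, 1.295, -1.065]
force: [0.2, -0.1, -3.5]
gripper_width: 0.0213
```

Emit:
servo_tool:
  deltas:
    - {"tx":0.01,"ty":0.0,"tz":0.0,"rx":0.0,"ry":0.0,"rz":0.0}
    - {"tx":0.02,"ty":0.0,"tz":0.0,"rx":0.0,"ry":0.0,"rz":0.0}
    - {"tx":0.02,"ty":0.0,"tz":0.0,"rx":0.0,"ry":0.0,"rz":0.0}

```text
time: 6.4
position: [0.6008, -0.1252, 0.1512]
ee_rot: [1.065, 1.293, -1.065]
force: [-2.2, -0.8, 1.7]
gripper_width: 0.0212
```

Emit:
servo_tool:
  deltas:
    - {"tx":0.01,"ty":0.0,"tz":0.0,"rx":0.0,"ry":0.0,"rz":0.0}
    - {"tx":0.015,"ty":0.0,"tz":0.0,"rx":0.0,"ry":0.0,"rz":0.0}
    - {"tx":0.015,"ty":0.0,"tz":0.0,"rx":0.0,"ry":0.0,"rz":0.0}

```text
time: 6.65
position: [0.6011, -0.1256, 0.1509]
ee_rot: [1.065, 1.292, -1.065]
force: [-4.2, -0.1, 11.2]
gripper_width: 0.0214
```

Emit:
servo_tool:
  deltas:
    - {"tx":0.01,"ty":0.0,"tz":0.0,"rx":0.0,"ry":0.0,"rz":0.0}
    - {"tx":0.02,"ty":0.0,"tz":0.0,"rx":0.0,"ry":0.0,"rz":0.0}
    - {"tx":0.02,"ty":0.0,"tz":0.0,"rx":0.0,"ry":0.0,"rz":0.0}

```text
time: 6.9
position: [0.6011, -0.1257, 0.149]
ee_rot: [1.065, 1.291, -1.065]
force: [-4.7, -0.9, 11.7]
gripper_width: 0.021
```

Emit:
servo_tool:
  deltas:
    - {"tx":0.01,"ty":0.0,"tz":0.0,"rx":0.0,"ry":0.0,"rz":0.0}
    - {"tx":0.02,"ty":0.0,"tz":0.0,"rx":0.0,"ry":0.0,"rz":0.0}
    - {"tx":0.02,"ty":0.0,"tz":0.0,"rx":0.0,"ry":0.0,"rz":0.0}

```text
time: 7.15
position: [0.6011, -0.1257, 0.147]
ee_rot: [1.065, 1.291, -1.065]
force: [-3.5, -1.3, 11.8]
gripper_width: 0.021
```

Emit:
servo_tool:
  deltas:
    - {"tx":0.01,"ty":0.0,"tz":0.0,"rx":0.0,"ry":0.0,"rz":0.0}
    - {"tx":0.015,"ty":0.0,"tz":0.0,"rx":0.0,"ry":0.0,"rz":0.0}
    - {"tx":0.015,"ty":0.0,"tz":0.0,"rx":0.0,"ry":0.0,"rz":0.0}

```text
time: 7.4
position: [0.6014, -0.126, 0.1466]
ee_rot: [1.064, 1.29, -1.065]
force: [-5.0, -1.6, 17.6]
gripper_width: 0.0211
```

Emit:
servo_tool:
  deltas:
    - {"tx":0.0,"ty":0.0,"tz":-0.05,"rx":0.0,"ry":0.0,"rz":0.0}
    - {"tx":0.0,"ty":0.0,"tz":-0.1,"rx":0.0,"ry":0.0,"rz":0.0}
    - {"tx":0.0,"ty":0.0,"tz":-0.15,"rx":0.0,"ry":0.0,"rz":0.0}
    - {"tx":0.0,"ty":0.0,"tz":-0.15,"rx":0.0,"ry":0.0,"rz":0.0}

```text
time: 7.73
position: [0.599, -0.1121, 0.147]
ee_rot: [1.063, 1.287, -1.066]
force: [-4.0, -5.8, 16.9]
gripper_width: 0.0211
```

Emit:
servo_tool:
  deltas:
    - {"tx":0.0,"ty":0.0,"tz":-0.05,"rx":0.0,"ry":0.0,"rz":0.0}
    - {"tx":0.0,"ty":0.0,"tz":-0.1,"rx":0.0,"ry":0.0,"rz":0.0}
    - {"tx":0.0,"ty":0.0,"tz":-0.15,"rx":0.0,"ry":0.0,"rz":0.0}
    - {"tx":0.0,"ty":0.0,"tz":-0.15,"rx":0.0,"ry":0.0,"rz":0.0}

```text
time: 8.07
position: [0.5958, -0.096, 0.1469]
ee_rot: [1.064, 1.29, -1.064]
force: [-5.0, -0.9, 19.5]
gripper_width: 0.0206
```

Emit:
servo_tool:
  deltas:
    - {"tx":-0.001,"ty":0.0,"tz":-0.05,"rx":0.0,"ry":0.0,"rz":0.0}
    - {"tx":-0.002,"ty":0.0,"tz":-0.1,"rx":0.0,"ry":0.0,"rz":0.0}
    - {"tx":-0.003,"ty":0.0,"tz":-0.16,"rx":0.0,"ry":0.0,"rz":0.0}
    - {"tx":-0.003,"ty":0.0,"tz":-0.22,"rx":0.0,"ry":0.0,"rz":0.0}
    - {"tx":-0.003,"ty":0.0,"tz":-0.28,"rx":0.0,"ry":0.0,"rz":0.0}

```text
time: 8.48
position: [0.5907, -0.0694, 0.1473]
ee_rot: [1.065, 1.288, -1.065]
force: [-5.5, -2.3, 18.5]
gripper_width: 0.0214
```

Emit:
servo_tool:
  deltas:
    - {"tx":-0.001,"ty":0.0,"tz":-0.05,"rx":0.0,"ry":0.0,"rz":0.0}
    - {"tx":-0.002,"ty":0.0,"tz":-0.1,"rx":0.0,"ry":0.0,"rz":0.0}
    - {"tx":-0.002,"ty":0.0,"tz":-0.16,"rx":0.0,"ry":0.0,"rz":0.0}
    - {"tx":-0.003,"ty":0.0,"tz":-0.22,"rx":0.0,"ry":0.0,"rz":0.0}
    - {"tx":-0.003,"ty":0.0,"tz":-0.28,"rx":0.0,"ry":0.0,"rz":0.0}

```text
time: 8.9
position: [0.5855, -0.0418, 0.1476]
ee_rot: [1.065, 1.288, -1.064]
force: [-2.6, -3.2, 19.8]
gripper_width: 0.0212
```

Emit:
servo_tool:
  deltas:
    - {"tx":-0.001,"ty":0.0,"tz":-0.05,"rx":0.0,"ry":0.0,"rz":0.0}
    - {"tx":-0.002,"ty":0.0,"tz":-0.1,"rx":0.0,"ry":0.0,"rz":0.0}
    - {"tx":-0.003,"ty":0.0,"tz":-0.16,"rx":0.0,"ry":0.0,"rz":0.0}
    - {"tx":-0.004,"ty":0.0,"tz":-0.22,"rx":0.0,"ry":0.0,"rz":0.0}
    - {"tx":-0.004,"ty":0.0,"tz":-0.28,"rx":0.0,"ry":0.0,"rz":0.0}

```text
time: 9.32
position: [0.5802, -0.0141, 0.148]
ee_rot: [1.065, 1.288, -1.064]
force: [-3.5, -2.9, 19.1]
gripper_width: 0.0215
```

Emit:
servo_tool:
  deltas:
    - {"tx":-0.001,"ty":0.0,"tz":-0.05,"rx":0.0,"ry":0.0,"rz":0.0}
    - {"tx":-0.002,"ty":0.0,"tz":-0.1,"rx":0.0,"ry":0.0,"rz":0.0}
    - {"tx":-0.003,"ty":0.0,"tz":-0.16,"rx":0.0,"ry":0.0,"rz":0.0}
    - {"tx":-0.003,"ty":0.0,"tz":-0.22,"rx":0.0,"ry":0.0,"rz":0.0}
    - {"tx":-0.003,"ty":0.0,"tz":-0.28,"rx":0.0,"ry":0.0,"rz":0.0}

```text
time: 9.73
position: [0.5749, 0.0135, 0.1483]
ee_rot: [1.066, 1.288, -1.064]
force: [-2.4, -2.8, 19.6]
gripper_width: 0.0214
```

Emit:
servo_tool:
  deltas:
    - {"tx":-0.001,"ty":0.0,"tz":-0.05,"rx":0.0,"ry":0.0,"rz":0.0}
    - {"tx":-0.002,"ty":0.0,"tz":-0.1,"rx":0.0,"ry":0.0,"rz":0.0}
    - {"tx":-0.003,"ty":0.0,"tz":-0.16,"rx":0.0,"ry":0.0,"rz":0.0}
    - {"tx":-0.003,"ty":0.0,"tz":-0.22,"rx":0.0,"ry":0.0,"rz":0.0}
    - {"tx":-0.003,"ty":0.0,"tz":-0.28,"rx":0.0,"ry":0.0,"rz":0.0}

```text
time: 10.15
position: [0.5696, 0.0411, 0.1486]
ee_rot: [1.066, 1.288, -1.063]
force: [-3.1, -2.2, 20.1]
gripper_width: 0.0215
```

Emit:
servo_tool:
  deltas:
    - {"tx":-0.001,"ty":0.0,"tz":-0.05,"rx":0.0,"ry":0.0,"rz":0.0}
    - {"tx":-0.002,"ty":0.0,"tz":-0.1,"rx":0.0,"ry":0.0,"rz":0.0}
    - {"tx":-0.003,"ty":0.0,"tz":-0.16,"rx":0.0,"ry":0.0,"rz":0.0}
    - {"tx":-0.004,"ty":0.0,"tz":-0.22,"rx":0.0,"ry":0.0,"rz":0.0}
    - {"tx":-0.004,"ty":0.0,"tz":-0.28,"rx":0.0,"ry":0.0,"rz":0.0}

```text
time: 10.57
position: [0.5643, 0.0688, 0.149]
ee_rot: [1.066, 1.289, -1.063]
force: [-2.0, -2.3, 19.1]
gripper_width: 0.0214
```

Emit:
servo_tool:
  deltas:
    - {"tx":-0.001,"ty":0.0,"tz":-0.05,"rx":0.0,"ry":0.0,"rz":0.0}
    - {"tx":-0.002,"ty":0.0,"tz":-0.1,"rx":0.0,"ry":0.0,"rz":0.0}
    - {"tx":-0.003,"ty":0.0,"tz":-0.16,"rx":0.0,"ry":0.0,"rz":0.0}
    - {"tx":-0.003,"ty":0.0,"tz":-0.22,"rx":0.0,"ry":0.0,"rz":0.0}
    - {"tx":-0.003,"ty":0.0,"tz":-0.28,"rx":0.0,"ry":0.0,"rz":0.0}

```text
time: 10.98
position: [0.559, 0.0964, 0.1493]
ee_rot: [1.067, 1.289, -1.062]
force: [-3.0, -2.4, 19.6]
gripper_width: 0.0207
```

Emit:
servo_tool:
  deltas:
    - {"tx":0.0,"ty":0.0,"tz":-0.05,"rx":0.0,"ry":0.0,"rz":0.0}
    - {"tx":0.0,"ty":0.0,"tz":-0.07,"rx":0.0,"ry":0.0,"rz":0.0}
    - {"tx":0.0,"ty":0.0,"tz":-0.07,"rx":0.0,"ry":0.0,"rz":0.0}
    - {"tx":0.0,"ty":0.0,"tz":-0.07,"rx":0.0,"ry":0.0,"rz":0.0}

```text
time: 11.32
position: [0.5575, 0.1038, 0.1493]
ee_rot: [1.067, 1.29, -1.061]
force: [-3.0, 1.0, 19.5]
gripper_width: 0.0214
```

Emit:
servo_tool:
  deltas:
    - {"tx":-0.1,"ty":0.0,"tz":0.0,"rx":0.0,"ry":0.0,"rz":0.0}
    - {"tx":-0.3,"ty":0.0,"tz":0.0,"rx":0.0,"ry":0.0,"rz":0.0}
    - {"tx":-0.6,"ty":0.0,"tz":0.0,"rx":0.0,"ry":0.0,"rz":0.0}
    - {"tx":-0.6,"ty":0.0,"tz":0.0,"rx":0.0,"ry":0.0,"rz":0.0}

```text
time: 11.65
position: [0.5575, 0.1037, 0.2111]
ee_rot: [1.068, 1.289, -1.061]
force: [1.1, 0.7, -1.2]
gripper_width: 0.0211
```

Emit:
servo_tool:
  deltas:
    - {"tx":0.0,"ty":-0.2,"tz":1.0,"rx":0.0,"ry":0.0,"rz":0.0}
    - {"tx":0.0,"ty":-0.4,"tz":1.0,"rx":0.0,"ry":0.0,"rz":0.0}
    - {"tx":0.0,"ty":-0.4,"tz":1.0,"rx":0.0,"ry":0.0,"rz":0.0}
    - {"tx":0.0,"ty":-0.4,"tz":1.0,"rx":0.0,"ry":0.0,"rz":0.0}

```text
time: 11.98
position: [0.5346, -0.006, 0.205]
ee_rot: [1.066, 1.293, -1.069]
force: [-0.3, -0.4, -2.9]
gripper_width: 0.0209
```

```bash
python3 - <<'E'
from h import *
c=shot('wrist','w4.png')
s=bot.state(); print(s['time'],s['position'],s['force'],s['wrist_torque'],s['gripper_width'])
z=np.zeros((600,800,3),np.uint8)
hsv=cv2.cvtColor(c['color'],cv2.COLOR_RGB2HSV)
z[:400,:640]=c['color'][:,:,::-1]; cv2.imwrite('pics/z4.png',z[:400,:640])
b=np.deg2rad(76.54)
plan([.4415,-.3145,.2],b)
E
```

```text
12.0333 [ 0.53510779 -0.00410799  0.20512719] [ 0.81255491  1.16644401 -2.38567723] [-0.00767411 -0.04721729 -0.03604564] 0.02118810815026073
t [ 0.052 -1.507  2.87 ] r [1.354e-01 1.000e-04 2.000e-04]
axes(cols)
 [[-0.001  0.982  0.189]
 [-0.     0.189 -0.982]
 [-1.    -0.001  0.   ]]
```

View pics/z4.png

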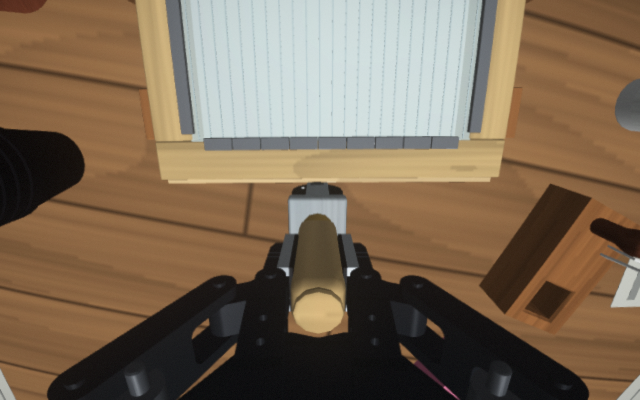

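All nine sections look level and unbroken, from (204,143) to (459,143), and the empty pocket is at (550,298). Now back to the block.

Emit:
servo_tool:
  deltas:
    - {"tx":0.0,"ty":-0.5,"tz":0.96,"rx":0.0,"ry":0.0,"rz":0.0}
    - {"tx":0.0,"ty":-0.5,"tz":0.96,"rx":0.0,"ry":0.0,"rz":0.0}
    - {"tx":0.0,"ty":-0.5,"tz":0.96,"rx":0.0,"ry":0.0,"rz":0.0}
    - {"tx":0.0,"ty":-0.5,"tz":0.96,"rx":0.0,"ry":0.0,"rz":0.0}

```text
time: 12.37
position: [0.5043, -0.109, 0.2051]
ee_rot: [1.066, 1.293, -1.068]
force: [-0.2, -0.2, -3.0]
gripper_width: 0.0205
```

Emit:
servo_tool:
  deltas:
    - {"tx":0.0,"ty":-0.5,"tz":0.96,"rx":0.0,"ry":0.0,"rz":0.0}
    - {"tx":0.0,"ty":-0.5,"tz":0.96,"rx":0.0,"ry":0.0,"rz":0.0}
    - {"tx":0.0,"ty":-0.5,"tz":0.96,"rx":0.0,"ry":0.0,"rz":0.0}
    - {"tx":0.0,"ty":-0.5,"tz":0.96,"rx":0.0,"ry":0.0,"rz":0.0}

```text
time: 12.7
position: [0.4739, -0.2129, 0.2051]
ee_rot: [1.067, 1.293, -1.068]
force: [-0.2, -0.3, -3.6]
gripper_width: 0.0211
```

Emit:
servo_tool:
  deltas:
    - {"tx":0.0,"ty":-0.5,"tz":0.95,"rx":0.136,"ry":0.0,"rz":0.0}
    - {"tx":0.0,"ty":-0.5,"tz":0.95,"rx":0.136,"ry":0.0,"rz":0.0}
    - {"tx":0.0,"ty":-0.5,"tz":0.95,"rx":0.136,"ry":0.0,"rz":0.0}
    - {"tx":0.0,"ty":-0.5,"tz":0.95,"rx":0.136,"ry":0.0,"rz":0.0}
    - {"tx":0.0,"ty":-0.5,"tz":0.95,"rx":0.136,"ry":0.0,"rz":0.0}

```text
time: 13.12
position: [0.4439, -0.3128, 0.205]
ee_rot: [1.382, 1.089, -1.381]
force: [0.1, 0.7, -3.4]
gripper_width: 0.0213
```

```bash
python3 - <<'E'
from h import *
c=shot('wrist','w5.png'); c=shot('wrist','w5.png')
s=bot.state(); print(s['time'],s['position'],s['ee_rot'],s['force'])
cv2.imwrite('pics/z5.png',c['color'][:,:,::-1])
plan([.4415,-.3145,.094],np.deg2rad(76.45))
E
```

```text
13.2167 [ 0.44439844 -0.31155863  0.20528998] [ 1.37724892  1.09218145 -1.37636268] [-0.15982244 -0.10381516 -3.76422277]
t [ 1.113 -0.021  0.036] r [ 0.002  -0.0003  0.0001]
axes(cols)
 [[-0.     0.974 -0.228]
 [ 0.001 -0.228 -0.974]
 [-1.    -0.    -0.001]]
```

View pics/z5.png

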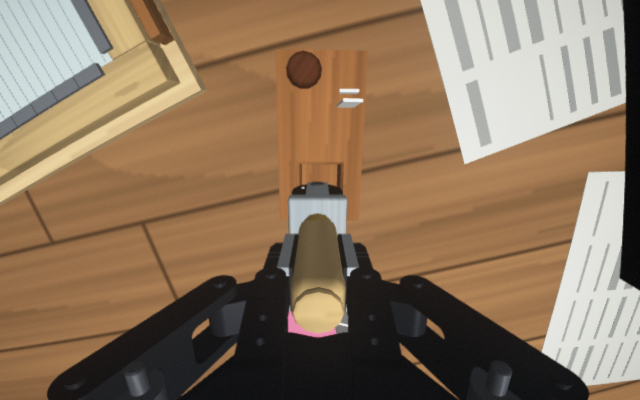

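The wheel is just above the pocket. The pocket's far mouth edge is at row 163, cols 301–342. I'll cross-check the pocket position from it.

```bash
python3 - <<'E'
from h import *
c=load('w5.png'); u=np.array([np.cos(np.deg2rad(-13.5)),np.sin(np.deg2rad(-13.5))])
a,b=onz(c,(301,163),.062)[:2],onz(c,(342,163),.062)[:2]; print(np.linalg.norm(a-b),(a+b)/2,'pocket',(a+b)/2-u*.022,(a+b)/2-u*.025)
f=[onz(c,p,.062)[:2] for p in ((277,51),(366,51))]; print('len',f,'pocket from far end',(f[0]+f[1])/2-u*.128)
print('axle line: fork ctr',onz(c,(318,188),.16))
E
```

```text
0.04101299375589179 [ 0.46361985 -0.32087273] pocket [ 0.44222772 -0.31573693] [ 0.43931061 -0.3150366 ]
len [array([ 0.57334555, -0.30503512]), array([ 0.55476401, -0.3836256 ])] pocket from far end [ 0.43959143 -0.31444935]
axle line: fork ctr [ 0.46578917 -0.31757929  0.16      ]
```

Emit:
servo_tool:
  deltas:
    - {"tx":0.0,"ty":-0.025,"tz":0.036,"rx":0.002,"ry":0.0,"rz":0.0}
    - {"tx":0.3,"ty":-0.025,"tz":0.036,"rx":0.002,"ry":0.0,"rz":0.0}
    - {"tx":0.5,"ty":-0.025,"tz":0.036,"rx":0.002,"ry":0.0,"rz":0.0}
    - {"tx":0.55,"ty":-0.025,"tz":0.036,"rx":0.002,"ry":0.0,"rz":0.0}
    - {"tx":0.55,"ty":-0.025,"tz":0.036,"rx":0.002,"ry":0.0,"rz":0.0}

```text
time: 13.63
position: [0.44, -0.314, 0.1491]
ee_rot: [1.383, 1.09, -1.383]
force: [-0.3, -0.2, -2.6]
gripper_width: 0.0213
```

Emit:
servo_tool:
  deltas:
    - {"tx":0.05,"ty":0.0,"tz":0.0,"rx":0.0,"ry":0.0,"rz":0.0}
    - {"tx":0.1,"ty":0.0,"tz":0.0,"rx":0.0,"ry":0.0,"rz":0.0}
    - {"tx":0.15,"ty":0.0,"tz":0.0,"rx":0.0,"ry":0.0,"rz":0.0}
    - {"tx":0.15,"ty":0.0,"tz":0.0,"rx":0.0,"ry":0.0,"rz":0.0}

```text
time: 13.97
position: [0.4405, -0.3154, 0.1351]
ee_rot: [1.383, 1.087, -1.383]
force: [0.2, 0.2, -4.7]
gripper_width: 0.0212
```

Emit:
servo_tool:
  deltas:
    - {"tx":0.1,"ty":0.0,"tz":0.0,"rx":0.0,"ry":0.0,"rz":0.0}
    - {"tx":0.2,"ty":0.0,"tz":0.0,"rx":0.0,"ry":0.0,"rz":0.0}
    - {"tx":0.3,"ty":0.0,"tz":0.0,"rx":0.0,"ry":0.0,"rz":0.0}
    - {"tx":0.3,"ty":0.0,"tz":0.0,"rx":0.0,"ry":0.0,"rz":0.0}

```text
time: 14.3
position: [0.4395, -0.3146, 0.1026]
ee_rot: [1.384, 1.09, -1.385]
force: [0.6, 0.2, -4.3]
gripper_width: 0.0212
```

Emit:
servo_tool:
  deltas:
    - {"tx":0.05,"ty":0.0,"tz":0.0,"rx":0.0,"ry":0.0,"rz":0.0}
    - {"tx":0.09,"ty":0.0,"tz":0.0,"rx":0.0,"ry":0.0,"rz":0.0}
    - {"tx":0.11,"ty":0.0,"tz":0.0,"rx":0.0,"ry":0.0,"rz":0.0}
    - {"tx":0.11,"ty":0.0,"tz":0.0,"rx":0.0,"ry":0.0,"rz":0.0}

```text
time: 14.63
position: [0.4405, -0.3154, 0.0943]
ee_rot: [1.384, 1.087, -1.383]
force: [0.3, 1.9, -4.2]
gripper_width: 0.0211
```

Emit:
servo_tool:
  deltas:
    - {"tx":0.005,"ty":0.0,"tz":0.0,"rx":0.0,"ry":0.0,"rz":0.0}
    - {"tx":0.005,"ty":0.0,"tz":0.0,"rx":0.0,"ry":0.0,"rz":0.0}
    - {"tx":0.005,"ty":0.0,"tz":0.0,"rx":0.0,"ry":0.0,"rz":0.0}

```text
time: 14.88
position: [0.4405, -0.3154, 0.0942]
ee_rot: [1.384, 1.086, -1.383]
force: [0.3, 3.3, -3.1]
gripper_width: 0.0211
```

Emit:
servo_tool:
  deltas:
    - {"tx":0.0,"ty":0.0,"tz":0.0,"rx":0.0,"ry":0.0,"rz":0.0}
    - {"tx":0.0,"ty":0.0,"tz":0.0,"rx":0.0,"ry":0.0,"rz":0.0}
    - {"tx":0.0,"ty":0.0,"tz":0.0,"rx":0.0,"ry":0.0,"rz":0.0}
    - {"tx":0.0,"ty":0.0,"tz":0.0,"rx":0.0,"ry":0.0,"rz":0.0}
    - {"tx":0.0,"ty":0.0,"tz":0.0,"rx":0.0,"ry":0.0,"rz":0.0}
  fingers: -1

```text
time: 15.3
position: [0.4406, -0.3159, 0.0944]
ee_rot: [1.383, 1.085, -1.384]
force: [-0.1, -0.4, 0.6]
gripper_width: 0.0799
```

Emit:
servo_tool:
  deltas:
    - {"tx":0.0,"ty":0.0,"tz":0.0,"rx":0.0,"ry":0.0,"rz":0.0}
    - {"tx":0.0,"ty":0.0,"tz":0.0,"rx":0.0,"ry":0.0,"rz":0.0}
    - {"tx":0.0,"ty":0.0,"tz":0.0,"rx":0.0,"ry":0.0,"rz":0.0}
    - {"tx":0.0,"ty":0.0,"tz":0.0,"rx":0.0,"ry":0.0,"rz":0.0}

```text
time: 15.63
position: [0.4405, -0.3156, 0.0941]
ee_rot: [1.383, 1.086, -1.384]
force: [0.6, -0.3, 0.7]
gripper_width: 0.0855
```

Emit:
servo_tool:
  deltas:
    - {"tx":-0.2,"ty":0.0,"tz":0.0,"rx":0.0,"ry":0.0,"rz":0.0}
    - {"tx":-0.5,"ty":0.0,"tz":0.0,"rx":0.0,"ry":0.0,"rz":0.0}
    - {"tx":-0.9,"ty":0.0,"tz":0.0,"rx":0.0,"ry":0.0,"rz":0.0}
    - {"tx":-1.0,"ty":0.0,"tz":0.0,"rx":0.0,"ry":0.0,"rz":0.0}
    - {"tx":-1.0,"ty":0.0,"tz":0.0,"rx":0.0,"ry":0.0,"rz":0.0}

```text
time: 16.05
position: [0.4419, -0.3171, 0.1984]
ee_rot: [1.382, 1.079, -1.382]
force: [-0.9, -0.5, 0.5]
gripper_width: 0.0856
```

Emit:
servo_tool:
  deltas:
    - {"tx":-0.4,"ty":-0.1,"tz":0.0,"rx":0.0,"ry":0.0,"rz":0.0}
    - {"tx":-0.4,"ty":-0.3,"tz":0.0,"rx":0.0,"ry":0.0,"rz":0.0}
    - {"tx":-0.4,"ty":-0.3,"tz":0.0,"rx":0.0,"ry":0.0,"rz":0.0}
    - {"tx":-0.4,"ty":-0.3,"tz":0.0,"rx":0.0,"ry":0.0,"rz":0.0}

```text
time: 16.38
position: [0.4112, -0.3086, 0.2338]
ee_rot: [1.384, 1.085, -1.384]
force: [0.5, -1.2, -1.1]
gripper_width: 0.0856
```

```bash
python3 - <<'E'
from h import *
c=shot('wrist','w6.png'); s=bot.state(); print(s['time'],s['position'],s['force'],s['gripper_width'])
d=shot('side','side6.png')
z=np.zeros((600,800,3),np.uint8); z[:400,:640]=c['color'][:,:,::-1]
e=cv2.resize(d['color'][130:330,280:480,::-1],(200,200)); z[400:,:200]=e
cv2.imwrite('pics/z6.png',z)
E
```

```text
16.4333 [ 0.41134617 -0.30839661  0.23328838] [-0.31493278 -0.32919127  0.39275167] 0.08526577887061752
```

View pics/z6.png

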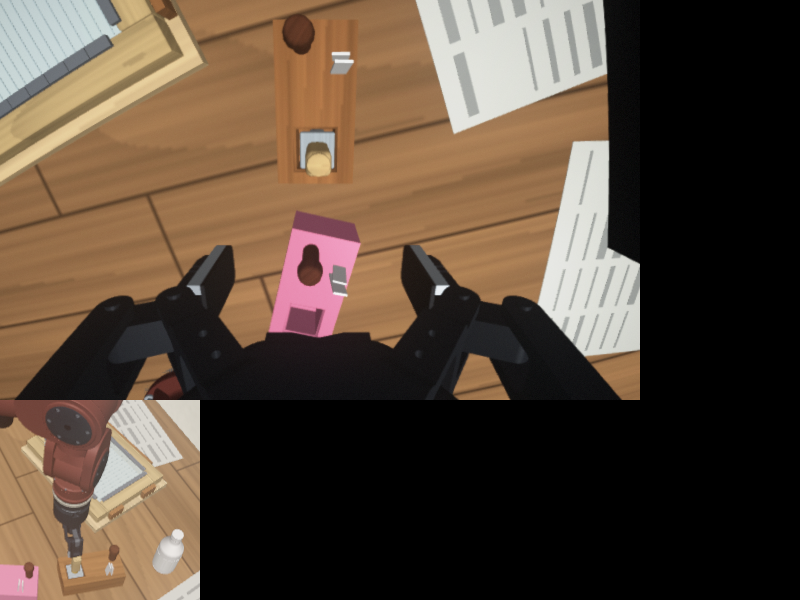

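The roller stands upright in its pocket, with its fork at (317,148), and the gripper is clear of it. The other things are where they were. Handing in.

```bash
python3 -c "
from h import *
print(bot.sign_off())"
```

```text
the job is handed in; nothing more can be done
None
```

I rolled the near bead home with the hand roller, stood the roller back in its pocket, let go, and handed in at about 16.5 s. No verdict was reported.

- **Rolling:** I pressed the -y end of the bead home first, then rolled about 230 mm to the +y end. The force while rolling was about 20–23 N net of the roller's weight, read at the end of each move.
- **Bead height:** The tool's height rose steadily at about 0.0127 rad over the whole run, which is what a fully seated, gently sloping bead should give. The wrist picture afterwards showed all nine sections level and unbroken. I had no direct reading of section heights or of the wheel's turning angle.
- **Last checks:** The final pictures show the roller upright in its pocket, the gripper open and well clear, and the other things in view looking undisturbed. The wrist force is near zero.
- **Failed or disagreed:** My first three move calls were refused for missing keys, and nothing moved. Estimates of the pocket position differed by about 2–3 mm, within the chamfer, and the roller went in without resistance.

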